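Pack two gift sets at the pottery stall

ROBOT

A 7-joint arm with a two-finger parallel gripper is mounted at the origin on the work surface. World frame = base frame: x ahead of the robot, y to its left, z up, the work surface at z = 0. Lengths are in m, angles in rad, forces in N, time in s.
With the tool pointing down it reaches from about 0.4 to 0.875 m from the base axis. Payload 6.5 kg.
Tool frame: the origin (TCP) lies midway between the tips of the shut fingers; the grasp point (between the pads) lies 19 mm behind it; z points along the fingers, y is the line along which they close (so a half turn about z gives the same grasp; the last joint's range is limited). The gripper opens to 85 mm and grips with 20 to 120 N. Pads are 22 mm wide; open, the fingers measure 114 mm over their backs; the gripper's body (76 mm by 85 mm) begins 54 mm behind the grasp point. The pads swing forward as they close: fully open they stand 13 mm farther back than shut.
Start: joints at [-1.252, 0.536, -0.004, 1.538, 0.003, 1.067, -0.071], TCP at [0.244, 0.602, 0.231] pointing down, gripper open.
Joint ranges: [-2.7, 2.7], [-0.37, 2.16], [-1.27, 1.26], [0.24, 2.4], [-1.31, 4.45], [0.19, 1.91], [-2.76, 2.76]. Speed limits (rad/s): [2.39, 2.39, 3.14, 3.14, 3.14, 3.14, 3.14].

INTERFACE

Orientations are given as a 3x3 rotation matrix whose columns are the frame's x, y, z axes.
In Python, from cell import manip gives the robot as it stands.
- The arm moves only by the shell command python3 -m crank 'ROWS' [OPENING]. ROWS is JSON, a list that holds one entry, the list of rows, each a list of 4 numbers: the shift along the world's x, y, z in m, then the turn about the world's z in degrees. A call has exactly 5 rows; each row is the pose to reach, as a shift and turn from the pose commanded when the call began; what a row does not reach only later rows make up. A row lasts 1/12 s, in which the tool goes at most 41.7 mm and 7.16 degrees, less where a joint would pass 70% of its speed; a pose out of reach is approached as far as the arm can. A call with a gripper value outside its range is refused whole. OPENING is the finger opening in m, from 0 to 0.0854, set as the call begins (- or left out, the last holds). The fingers move at their own pace and stop on an object; the grip force is fixed at half the most. Time passes only in rows, so rows that repeat a pose let the fingers close, or fill a call up. It gives the time, the measured TCP pose, the force, the opening and the grip force at its end, in the units of the state.
- manip.read_state(): the state, without advancing time (a new reading comes with each control period).
- manip.grab_frame(name): name is "side" or "top" or "wrist"; returns a dict with "pixels" (400x640x3 uint8, red, green, blue), "z_map" (400x640 float32, m along the optical axis (not along the pixel's ray), 0 where there is no reading), "fx", "fy", "cx", "cy" (pixels), "rvec" (rotation vector, rad) and "tvec" (3), from world to camera coordinates, as OpenCV has them. Camera axes: x right, y down, z forward; pixel columns grow to the right and rows downward; lengths in m; the calibration is good to about 2 mm. A picture is of the moment at which its call begins.
- manip.finish_job(): hands the job in; it is judged then, once.
The state is a dict: "t": time; "q": joint angles; "joint_vel": joint speeds; "tau": joint torques, N m; "position": TCP position; "tcp_rot": TCP orientation; "force": force on the tool from outside, world axes, zero at the start; "torque": the same for the moment, N m; "finger_gap": finger opening in m; "finger_force": force on a finger pad.
Only numpy, scipy, OpenCV 4.12 (cv2) and the standard library are available. Lean on these libraries where they do the work, as an engineer would, in place of code of your own. Each camera call takes 0.05 s, during which the arm holds its last target. There are 200 camera calls.

TASK

Make up the two gift sets at the pottery stall. The crate with three compartments gets the larger tagine in its middle compartment, and the cup without a handle and the corked jar in its two end compartments, one each, either way round; the crate with two compartments gets the smaller tagine and the narrow-necked vase, one in each. Set every piece down gently, standing upright on the crate's floor, without dropping or knocking over any pottery, and leave the handled mug, the bowl and the tape roll where they are.

Things in the scene. Friction and masses are not known exactly. Their poses are not given: they have to be found in the camera images.
- tagine_big_mid (a point): the larger of the two gift-size tagines (shut pot with cone lid, one solid piece), brown glazed pottery, 118 mm high, 72 mm across at the foot dish (26 mm high), above it a cone narrowing to a bare-clay cylindrical knob on top, 28 mm across and 28 mm high (the knob spans 31 to 59 mm above the origin). Grasp it by the knob with the fingertips; about 0.42 kg. Origin half-way up, on the axis; z up. Round about its axis.
- tagine_small_mid (a point): the smaller of the two tagines, same shape, brown glazed pottery, 80 mm high, 54 mm across at the foot dish (18 mm high), knob on top 22 mm across and 24 mm high (16 to 40 mm above the origin). Grasp it by the knob with the fingertips; about 0.18 kg. Origin half-way up, on the axis; z up. Round about its axis.
- cup_mid (a point): plain open cup WITHOUT a handle, brown glazed pottery, 85 mm high, straight outside wall 58 mm across from 30 mm height to the rim, tapering to 50 mm at the foot; wall 4 mm. Best grasped across the outside near the rim (fingertips about 40 mm above its foot, to stay clear of crate walls); about 0.18 kg. Origin half-way up, on the axis; z up. Round about its axis.
- jar_mid (a point): spice jar with a cork stopper, brown glazed pottery, 84 mm high: body 60 mm across, 50 mm high, a shoulder up to 60 mm, then the natural cork stopper (firmly in) 32 mm across and 24 mm high (18 to 42 mm above the origin). Grasp it by the stopper with the fingertips; about 0.25 kg. Origin half-way up, on the axis; z up. Round about its axis.
- vase_mid (a point): narrow-necked bud vase, brown glazed pottery, 110 mm high: bulb 56 mm across (widest 22 mm above the foot), then a straight neck 26 mm across from 62 to 110 mm above the foot (7 to 55 mm above the origin), dark mouth on top. Grasp it by the neck; about 0.22 kg. Origin half-way up, on the axis; z up. Round about its axis.
- mug_mid (a point): bystander, stays on the table: open mug WITH a handle, brown glazed pottery, 75 mm high, 64 mm across, handle sticking out to 58 mm from the axis along its +y. Origin half-way up, on the axis.
- bowl_mid (a point): bystander, stays on the table: small open dip bowl, brown glazed pottery, 36 mm high, 76 mm across the rim. Origin half-way up, on the axis.
- crate3: the longer open wooden crate, three compartments in a row: 294 mm long (its y axis) by 102 mm wide (its x axis), 34 mm high, fixed to the table. Origin: centre of its underside, on the table; z up. Boards (walls, dividers, floor) are 6 mm thick, so the inner floor is 6 mm above the origin. Each compartment is 90 x 90 mm inside; their centres lie at x = 0, y = -96, 0 and +96 mm
- crate2: the shorter open wooden crate, two compartments in a row: 198 mm long (its y axis) by 102 mm wide (its x axis), 34 mm high, fixed to the table. Origin: centre of its underside, on the table; z up. Boards (walls, dividers, floor) are 6 mm thick, so the inner floor is 6 mm above the origin. Each compartment is 90 x 90 mm inside; their centres lie at x = 0, y = -48 and +48 mm
- tape: bystander, stays on the table: roll of brown packing tape lying flat, 92 mm across, 48 mm high. Origin: centre of its underside.

How it is judged:
At the end, for the whole second after the job is handed in: Three-compartment crate: larger tagine in the middle, handleless cup and corked jar at the ends, either order. Two-compartment crate: smaller tagine and vase, one each. Every piece stands on the crate floor (within 6 mm), within 0.12 rad of upright, at rest (x of tagine_big_mid in the frame of crate3 between -0.045 and 0.045 m and z of tagine_big_mid in the frame of crate3 between 0.059 and 0.071 m and angle between each of tagine_big_mid, cup_mid, jar_mid, tagine_small_mid, vase_mid's own z axis and vertical below 0.12 rad and linear speed of each of tagine_big, cup, jar, tagine_small, vase below 0.02 m/s and y of tagine_big_mid in the frame of crate3 between -0.045 and 0.045 m and x of cup_mid in the frame of crate3 between -0.045 and 0.045 m and z of cup_mid in the frame of crate3 between 0.0425 and 0.0545 m and (y of cup_mid in the frame of crate3 between 0.051 and 0.141 m or y of cup_mid in the frame of crate3 between -0.141 and -0.051 m) and x of jar_mid in the frame of crate3 between -0.045 and 0.045 m and z of jar_mid in the frame of crate3 between 0.042 and 0.054 m and (y of jar_mid in the frame of crate3 between 0.051 and 0.141 m or y of jar_mid in the frame of crate3 between -0.141 and -0.051 m) and x of tagine_small_mid in the frame of crate2 between -0.045 and 0.045 m and z of tagine_small_mid in the frame of crate2 between 0.04 and 0.052 m and y of tagine_small_mid in the frame of crate2 between -0.093 and 0.093 m and x of vase_mid in the frame of crate2 between -0.045 and 0.045 m and z of vase_mid in the frame of crate2 between 0.055 and 0.067 m and y of vase_mid in the frame of crate2 between -0.093 and 0.093 m); the robot touches nothing.
It fails at once if the mug, the bowl or the tape roll is pushed more than 30 mm from its place (distance of any of mug_mid, bowl_mid, tape from where it was at the start of the episode above 0.03 m).
It fails at once if a piece of pottery is knocked over (tilted beyond 57 degrees) (angle between any of tagine_big_mid, cup_mid, jar_mid, tagine_small_mid, vase_mid, mug_mid, bowl_mid's own z axis and vertical above 1 rad).
It fails at once if a piece is dropped: moves faster than 0.7 m/s with no finger on it (a free fall of more than about 25 mm) ((linear speed of tagine_big above 0.7 m/s and contact force between the fingers and tagine_big below 0.05 N) or (linear speed of cup above 0.7 m/s and contact force between the fingers and cup below 0.05 N) or (linear speed of jar above 0.7 m/s and contact force between the fingers and jar below 0.05 N) or (linear speed of tagine_small above 0.7 m/s and contact force between the fingers and tagine_small below 0.05 N) or (linear speed of vase above 0.7 m/s and contact force between the fingers and vase below 0.05 N)).
It also fails if it takes over 138 s, if anything falls off the work surface, if the arm or the gripper's body presses on something with over 40 N, if the wrist force passes 120 N, or if a joint passes its speed limit or range.

## Working session

There is one attempt and no reset: what is moved stays moved. The work goes in short steps, Python scripts to look and compute and a shell command to move; the robot and the scene stay as the last step left them, time stands still between calls to the robot, and variables do not carry over. Pictures are saved under pics/ and viewed, at most 14 in all, crops included, and the job is handed in when it is done.

```bash
ls; mkdir -p pics; cat > h.py <<'E'
import numpy as np, cv2
from cell import manip
def grab(n,save=None):
    f=manip.grab_frame(n)
    if save: cv2.imwrite('pics/'+save,f['pixels'][:,:,::-1])
    return f
def cloud(f):
    z=f['z_map']; v,u=np.mgrid[:z.shape[0],:z.shape[1]]
    P=np.stack([(u-f['cx'])/f['fx']*z,(v-f['cy'])/f['fy']*z,z],-1)
    R=cv2.Rodrigues(np.array(f['rvec'],float))[0]
    W=(P-np.array(f['tvec']).ravel())@R
    W[z<=0]=np.nan
    return W
E
python3 - <<'E'
from h import *
for n in('top','side','wrist'):
    f=grab(n,n+'0.png'); np.savez(n+'0.npz',**{k:np.array(v) for k,v in f.items()})
    R=cv2.Rodrigues(np.array(f['rvec'],float))[0]; print(n,f['fx'],(-R.T@np.array(f['tvec']).ravel()).round(3),R[2].round(2))
s=manip.read_state(); print(s['t'],s['position'],s['tcp_rot'],s['finger_gap'])
E
```

```text
pics
top 366.1146845380899 [ 0.551 -0.006  0.843] [ 0.1   0.03 -0.99]
side 493.17316903907954 [ 0.244 -0.761  1.054] [ 0.29  0.58 -0.76]
wrist 278.59224716071463 [0.179 0.629 0.374] [ 0.25 -0.1  -0.96]
0.15 [0.24381224 0.60200353 0.23061313] [[-9.26900926e-01  3.75305858e-01 -4.31562336e-04]
 [ 3.75306097e-01  9.26900033e-01 -1.28917999e-03]
 [-8.38216579e-05 -1.35691010e-03 -9.99999076e-01]] 0.08542975796664472
```

View pics/top0.png

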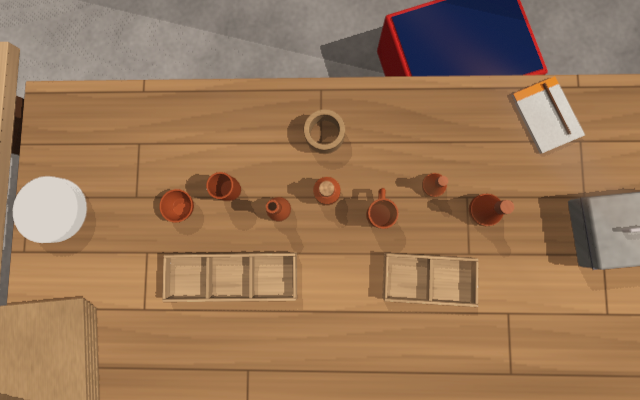

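View pics/side0.png

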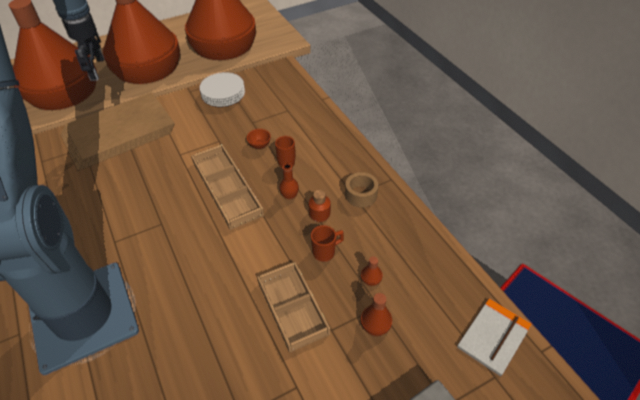

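The top view shows bowl (177,205), cup (223,186), vase (278,208), jar (327,190), mug (382,212), small tagine (435,185), big tagine (490,208) and tape (324,131). crate3 is at (230,277) and crate2 at (432,280). The side view shows the same row.

```bash
cat > m.py <<'E'
from h import *
seeds=dict(bowl=(177,205),cup=(223,186),vase=(278,208),jar=(327,190),mug=(382,212),ts=(435,185),tb=(490,208),tape=(324,131))
def load(n): 
    d=np.load(n+'0.npz'); return {k:d[k] for k in d}
from scipy.optimize import least_squares
F={n:load(n) for n in('top','side')}; C={n:cloud(F[n]) for n in F}
for n in F:
    W=C[n]; t=W[...,2]; print(n,'table z',np.nanmedian(t[(abs(W[...,0]-.55)<.2)&(abs(W[...,1])<.4)]).round(4))
def circ(p):
    r=least_squares(lambda a:np.hypot(p[:,0]-a[0],p[:,1]-a[1])-a[2],[*p[:,:2].mean(0),.02],loss='soft_l1',f_scale=.002).x; return r.round(4)
for k,(u,v) in seeds.items():
    c=C['top'][v-3:v+4,u-3:u+4].reshape(-1,3); c=np.nanmedian(c,0)
    for n in F:
        W=C[n].reshape(-1,3); w=W[(np.hypot(W[:,0]-c[0],W[:,1]-c[1])<.06)&(W[:,2]>.012)&(W[:,2]<.2)]
        top=np.percentile(w[:,2],99); t=w[w[:,2]>top-.012]
        print(k,n,len(w),'zmax',top.round(4),'top mean',((t.max(0)+t.min(0))/2).round(4),'topcirc',circ(t),'bbox ctr',((np.percentile(w,99,0)+np.percentile(w,1,0))/2)[:2].round(4))
# crates: rim pts
for nm,(u0,u1,v0,v1) in dict(c3=(155,305,245,310),c2=(378,488,245,312)).items():
    box=C['top'][v0:v1,u0:u1].reshape(-1,3); lo,hi=np.nanmin(box[:,:2],0),np.nanmax(box[:,:2],0)
    for n in F:
        W=C[n].reshape(-1,3); w=W[(W[:,:2]>lo).all(1)&(W[:,:2]<hi).all(1)&(W[:,2]>.026)&(W[:,2]<.045)]
        fl=W[(W[:,:2]>lo).all(1)&(W[:,:2]<hi).all(1)&(W[:,2]>.003)&(W[:,2]<.012)]
        r=cv2.minAreaRect((w[:,:2]*1000).astype(np.float32)); print(nm,n,len(w),np.median(w[:,2]).round(4),np.median(fl[:,2]).round(4),r)
E
python3 m.py
```

```text
top table z 0.0011
side table z -0.0003
bowl top 560 zmax 0.0381 top mean [0.6076 0.3445 0.0328] topcirc [0.6071 0.3435 0.0348] bbox ctr [0.607  0.3446]
bowl side 282 zmax 0.0371 top mean [0.6095 0.3414 0.0321] topcirc [0.6093 0.3411 0.0351] bbox ctr [0.6092 0.3416]
cup top 627 zmax 0.0873 top mean [0.6465 0.2315 0.0818] topcirc [0.6465 0.2309 0.0268] bbox ctr [0.6456 0.2308]
cup side 509 zmax 0.0861 top mean [0.6495 0.2286 0.0816] topcirc [0.6488 0.2283 0.0267] bbox ctr [0.6479 0.2276]
vase top 485 zmax 0.1129 top mean [0.6004 0.1151 0.1081] topcirc [0.6005 0.1152 0.0095] bbox ctr [0.6003 0.1129]
vase side 439 zmax 0.1123 top mean [0.6026 0.1125 0.1075] topcirc [0.602  0.1119 0.01  ] bbox ctr [0.6006 0.1048]
jar top 602 zmax 0.0866 top mean [0.6398 0.0068 0.0818] topcirc [0.6399 0.0067 0.0111] bbox ctr [0.6398 0.0065]
jar side 512 zmax 0.0847 top mean [0.6414 0.0035 0.08  ] topcirc [0.6418 0.0025 0.0118] bbox ctr [ 0.6407 -0.0013]
mug top 458 zmax 0.0775 top mean [ 0.5979 -0.1118  0.0721] topcirc [ 0.5886 -0.1109  0.0295] bbox ctr [ 0.5994 -0.111 ]
mug side 774 zmax 0.0761 top mean 
[... 589 characters left out ...]
3 top mean [0.7756 0.012  0.0458] topcirc [0.7752 0.0121 0.0401] bbox ctr [0.7754 0.0122]
tape side 732 zmax 0.0502 top mean [0.778  0.008  0.0453] topcirc [0.7772 0.0077 0.0403] bbox ctr [0.7772 0.0077]
c3 top 1387 0.0332 0.0065 ((449.326171875, 222.38339233398438), (102.40209197998047, 295.239990234375), 1.0468343496322632)
c3 side 632 0.0307 0.0053 ((451.900390625, 219.0752410888672), (103.1325912475586, 298.909912109375), 1.1717129945755005)
c2 top 1037 0.0336 0.0067 ((447.3583984375, -218.080078125), (198.50357055664062, 102.21649169921875), 86.99461364746094)
c2 side 785 0.0313 0.0053 ((450.163818359375, -220.64906311035156), (200.05337524414062, 102.83192443847656), 86.96275329589844)
```

```bash
for i in 1; do
python3 -m crank '[[[0.027,-0.025,0.004,-4.6],[0.054,-0.050,0.008,-9.2],[0.081,-0.075,0.012,-13.8],[0.108,-0.1,0.016,-18.4],[0.135,-0.125,0.02,-23]]]' 0.085
python3 -m crank '[[[0.027,-0.025,0,-4.6],[0.054,-0.050,0,-9.2],[0.081,-0.075,0,-13.8],[0.108,-0.1,0,-18.4],[0.135,-0.125,0,-23]]]'
python3 -m crank '[[[0.027,-0.025,0,-4.6],[0.054,-0.050,0,-9.2],[0.081,-0.075,0,-13.8],[0.108,-0.1,0,-18.4],[0.134,-0.122,0,-22]]]'
python3 -m crank '[[[0,0,0,0],[0,0,0,0],[0,0,0,0],[0,0,0,0],[0,0,0,0]]]'
done
cat > w.py <<'E'
from h import *
import sys
x,y,nm=float(sys.argv[1]),float(sys.argv[2]),sys.argv[3]
f=grab('wrist',nm); W=cloud(f).reshape(-1,3)
w=W[(np.hypot(W[:,0]-x,W[:,1]-y)<.06)&(W[:,2]>.012)&(W[:,2]<.15)]
top=np.percentile(w[:,2],99.5); t=w[w[:,2]>top-.012]
print('wrist',len(w),'zmax',top.round(4),'topmid',((t.max(0)+t.min(0))/2).round(4),'med',np.median(t,0).round(4),'span',np.ptp(t,0).round(4))
s=manip.read_state(); print(s['t'],s['position'].round(4) if hasattr(s['position'],'round') else s['position'],np.round(s['tcp_rot'],3).tolist(),s['finger_gap'])
E
python3 w.py 0.6476 0.2297 w1.png
```

```text
t: 0.57
position: [0.38, 0.4759, 0.2513]
tcp_rot: [[-0.704, 0.71, -0.0], [0.71, 0.704, -0.0], [-0.0, -0.0, -1.0]]
force: [0.5, 0.5, 0.4]
finger_gap: 0.0849
finger_force: 0.0
t: 0.98
position: [0.5149, 0.351, 0.2512]
tcp_rot: [[-0.37, 0.929, -0.0], [0.929, 0.37, -0.0], [0.0, -0.0, -1.0]]
force: [1.1, -0.0, -0.9]
finger_gap: 0.0852
finger_force: 0.0
t: 1.4
position: [0.6491, 0.2283, 0.2511]
tcp_rot: [[0.006, 1.0, -0.0], [1.0, -0.006, -0.001], [-0.001, -0.0, -1.0]]
force: [1.1, 0.5, -0.8]
finger_gap: 0.0849
finger_force: 0.0
t: 1.82
position: [0.647, 0.2322, 0.2512]
tcp_rot: [[-0.002, 1.0, -0.001], [1.0, 0.002, 0.001], [0.001, -0.001, -1.0]]
force: [-0.5, -0.5, 0.9]
finger_gap: 0.0847
finger_force: 0.0
wrist 1497 zmax 0.087 topmid [0.6484 0.2323 0.0812] med [0.6483 0.2297 0.0851] span [0.057  0.0574 0.0123]
1.8667 [0.6471 0.232  0.2513] [[-0.002, 1.0, -0.0], [1.0, 0.002, 0.001], [0.001, -0.0, -1.0]] 0.08499904791362106
```

```bash
python3 -m crank '[[[0.001,0,-0.03,0],[0.001,0,-0.06,0],[0.001,0,-0.09,0],[0.001,0,-0.12,0],[0.001,0,-0.14,0]]]' | head -2
python3 -m crank '[[[0,0,-0.015,0],[0,0,-0.03,0],[0,0,-0.045,0],[0,0,-0.06,0],[0,0,-0.067,0]]]' 
python3 -m crank '[[[0,0,0,0],[0,0,0,0],[0,0,0,0],[0,0,0,0],[0,0,0,0]]]' 0.04
python3 -m crank '[[[0,0,0,0],[0,0,0,0],[0,0,0,0],[0,0,0,0],[0,0,0,0]]]' | tail -2
python3 -m crank '[[[0,0,0.003,0],[0,0,0.008,0],[0,0,0.014,0],[0,0,0.02,0],[0,0,0.028,0]]]'
```

```text
t: 2.28
position: [0.647, 0.2311, 0.1084]
t: 2.7
position: [0.6482, 0.2304, 0.0424]
tcp_rot: [[0.001, 1.0, -0.002], [1.0, -0.001, -0.0], [-0.0, -0.002, -1.0]]
force: [-0.3, 0.9, -1.2]
finger_gap: 0.0846
finger_force: 0.0
t: 3.12
position: [0.6497, 0.2307, 0.0452]
tcp_rot: [[0.001, 1.0, 0.002], [1.0, -0.001, 0.001], [0.001, 0.002, -1.0]]
force: [0.2, -0.7, 0.5]
finger_gap: 0.0575
finger_force: 64.2
finger_gap: 0.0577
finger_force: 64.6
t: 3.95
position: [0.6486, 0.2303, 0.0725]
tcp_rot: [[0.001, 1.0, -0.001], [1.0, -0.001, -0.0], [-0.0, -0.001, -1.0]]
force: [-0.6, 0.8, -1.4]
finger_gap: 0.0577
finger_force: 64.2
```

```bash
python3 -m crank '[[[0,0,0.015,0],[-0.01,0.004,0.035,0],[-0.025,0.011,0.055,0],[-0.045,0.02,0.06,0],[-0.07,0.03,0.06,0]]]' | head -2
python3 -m crank '[[[-0.03,0.013,0,0],[-0.06,0.026,0,0],[-0.09,0.04,0,0],[-0.115,0.051,0,0],[-0.13,0.057,0,0]]]' | head -2
python3 -m crank '[[[0,0,-0.015,0],[0,0,-0.03,0],[0,0,-0.045,0],[0,0,-0.055,0],[0,0,-0.065,0]]]'
python3 -m crank '[[[0,0,0,0],[0,0,0,0],[0,0,0,0],[0,0,0,0],[0,0,0,0]]]'
```

```text
t: 4.37
position: [0.5813, 0.2606, 0.1361]
t: 4.78
position: [0.4458, 0.3196, 0.1334]
t: 5.2
position: [0.4494, 0.3177, 0.0675]
tcp_rot: [[0.001, 1.0, 0.001], [1.0, -0.001, 0.001], [0.001, 0.001, -1.0]]
force: [-0.0, -0.2, -1.4]
finger_gap: 0.0578
finger_force: 64.5
t: 5.62
position: [0.4494, 0.3177, 0.0679]
tcp_rot: [[0.001, 1.0, 0.001], [1.0, -0.001, 0.001], [0.001, 0.001, -1.0]]
force: [0.7, -0.5, -1.3]
finger_gap: 0.0574
finger_force: 64.5
```

```bash
python3 - <<'E'
from h import *
f=grab('side'); cv2.imwrite('pics/s1.png',cv2.resize(f['pixels'][100:260,160:360,::-1],None,fx=3,fy=3))
E
```

```text
(no output)
```

View pics/s1.png

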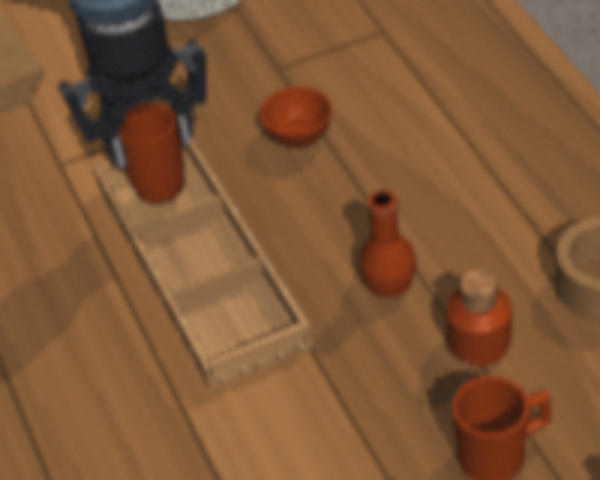

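The picture shows the cup held upright inside the far end compartment of crate3 (crop pixel 155,160). I lower it.

```bash
python3 -m crank '[[[0,0,-0.005,0],[0,0,-0.01,0],[0,0,-0.014,0],[0,0,-0.016,0],[0,0,-0.018,0]]]'
python3 -m crank '[[[0,0,0,0],[0,0,0,0],[0,0,0,0],[0,0,0,0],[0,0,0,0]]]' | sed -n '2p;4p'
```

```text
t: 6.08
position: [0.4486, 0.3175, 0.0509]
tcp_rot: [[0.001, 1.0, -0.002], [1.0, -0.001, 0.0], [0.0, -0.002, -1.0]]
force: [-13.9, -7.7, 49.7]
finger_gap: 0.0573
finger_force: 68.6
position: [0.4486, 0.3174, 0.051]
force: [-8.4, -4.7, 24.5]
```

```bash
python3 -m crank '[[[0,0,0.001,0],[0,0,0.001,0],[0,0,0.001,0],[0,0,0.001,0],[0,0,0.001,0]]]' 0.08
python3 -m crank '[[[0,0,0.015,0],[0,0,0.035,0],[0,0,0.065,0],[0,0,0.1,0],[0,0,0.14,0]]]' | sed -n '2p;4p'
python3 -m crank '[[[0,-0.02,0.04,0],[0,-0.05,0.06,0],[0,-0.09,0.06,0],[0,-0.13,0.06,0],[0,-0.17,0.06,0]]]' | sed -n '2p;4p'
python3 - <<'E'
from h import *
W=cloud(grab('top')).reshape(-1,3)
w=W[(np.hypot(W[:,0]-.449,W[:,1]-.317)<.04)&(W[:,2]>.04)&(W[:,2]<.12)]
t=w[w[:,2]>.085];print(np.percentile(w[:,2],99),((t.max(0)+t.min(0))/2),np.ptp(t,0))
E
```

```text
t: 6.92
position: [0.4489, 0.3174, 0.05]
tcp_rot: [[0.001, 1.0, -0.0], [1.0, -0.001, -0.0], [-0.0, -0.0, -1.0]]
force: [-0.0, -0.5, -0.2]
finger_gap: 0.0803
finger_force: 0.0
position: [0.448, 0.3166, 0.1905]
force: [0.3, 0.5, 0.1]
position: [0.4488, 0.146, 0.2507]
force: [1.1, -0.3, 0.2]
0.09306909784761343 [0.44767066 0.31822678 0.08960545] [0.05491109 0.05774656 0.00920906]
```

```bash
python3 -m crank '[[[0.01,-0.034,0,0],[0.02,-0.068,0,0],[0.03,-0.102,0,0],[0.04,-0.136,0,0],[0.05,-0.17,0,0]]]' 0.06 | sed -n '2p;4p'
python3 -m crank '[[[0.01,-0.034,0,0],[0.02,-0.068,0,0],[0.03,-0.102,0,0],[0.04,-0.136,0,0],[0.05,-0.17,0,0]]]' | sed -n '2p;4p'
python3 -m crank '[[[0.01,-0.034,0,0],[0.02,-0.068,0,0],[0.03,-0.102,0,0],[0.04,-0.136,0,0],[0.051,-0.154,0,0]]]' | sed -n '2p;4p'
python3 -m crank '[[[0,0,0,0],[0,0,0,0],[0,0,0,0],[0,0,0,0],[0,0,0,0]]]' | sed -n '2p;4p'
python3 w.py 0.6 -0.347 w2.png
```

```text
position: [0.4992, -0.024, 0.2502]
force: [1.3, 0.1, 0.1]
position: [0.5493, -0.1939, 0.2499]
force: [0.5, -0.3, 0.1]
position: [0.5987, -0.3514, 0.2498]
force: [-0.2, -0.0, 0.6]
position: [0.6002, -0.345, 0.2504]
force: [-0.1, 0.6, 0.1]
wrist 2296 zmax 0.1199 topmid [ 0.6006 -0.3456  0.1142] med [ 0.6006 -0.3446  0.1185] span [0.0268 0.0271 0.0125]
9.5167 [ 0.6002 -0.3452  0.2505] [[-0.001, 1.0, 0.0], [1.0, 0.001, 0.001], [0.001, 0.0, -1.0]] 0.059907035194645075
```

```bash
python3 -m crank '[[[0,-0.001,-0.03,0],[0,-0.001,-0.06,0],[0,-0.001,-0.09,0],[0,-0.001,-0.11,0],[0,-0.001,-0.125,0]]]' | sed -n '2p;4p'
python3 -m crank '[[[0,0,-0.01,0],[0,0,-0.02,0],[0,0,-0.028,0],[0,0,-0.032,0],[0,0,-0.032,0]]]' | sed -n '2p;4p'
python3 -m crank '[[[0,0,0,0],[0,0,0,0],[0,0,0,0],[0,0,0,0],[0,0,0,0]]]' 0.012 | sed -n '2p;4,6p'
python3 -m crank '[[[0,0,0,0],[0,0,0,0],[0,0,0,0],[0,0,0,0],[0,0,0,0]]]' | sed -n '2p;4,6p'
python3 -m crank '[[[0,0,0.003,0],[0,0,0.008,0],[0,0,0.014,0],[0,0,0.02,0],[0,0,0.028,0]]]' | sed -n '2p;4,6p'
```

```text
position: [0.5992, -0.346, 0.123]
force: [-1.3, 0.7, 0.2]
position: [0.5999, -0.3474, 0.0929]
force: [-0.7, -0.1, 0.7]
position: [0.6009, -0.348, 0.0944]
force: [1.5, -0.1, 4.7]
finger_gap: 0.0262
finger_force: 59.2
position: [0.6009, -0.348, 0.0944]
force: [1.3, -0.6, 5.9]
finger_gap: 0.0262
finger_force: 59.4
position: [0.5994, -0.3472, 0.1212]
force: [-1.1, 0.1, -5.0]
finger_gap: 0.026
finger_force: 59.3
```

```bash
python3 -m crank '[[[0,0,0.015,0],[0,0,0.035,0],[-0.003,0.005,0.06,0],[-0.008,0.015,0.085,0],[-0.014,0.034,0.105,0]]]' | sed -n '2p;4,6p'
python3 -m crank '[[[-0.006,0.023,0.01,0],[-0.012,0.046,0.015,0],[-0.018,0.069,0.018,0],[-0.024,0.092,0.02,0],[-0.03,0.115,0.02,0]]]' | sed -n '2p;4p'
python3 -m crank '[[[-0.006,0.023,0,0],[-0.012,0.046,0,0],[-0.018,0.069,0,0],[-0.024,0.092,0,0],[-0.03,0.115,0,0]]]' | sed -n '2p;4p'
python3 -m crank '[[[-0.006,0.023,0,0],[-0.012,0.046,0,0],[-0.018,0.069,0,0],[-0.024,0.092,0,0],[-0.03,0.115,0,0]]]' | sed -n '2p;4p'
python3 -m crank '[[[-0.006,0.023,0,0],[-0.012,0.046,0,0],[-0.018,0.069,0,0],[-0.024,0.092,0,0],[-0.03,0.115,0,0]]]' | sed -n '2p;4p'
python3 -m crank '[[[-0.006,0.023,0,0],[-0.01,0.042,0,0],[-0.013,0.057,0,0],[-0.015,0.068,0,0],[-0.015,0.072,0,0]]]' | sed -n '2p;4p'
python3 -m crank '[[[0,0,-0.02,0],[0,0,-0.04,0],[0,0,-0.06,0],[0,0,-0.08,0],[0,0,-0.095,0]]]' | sed -n '2p;4p'
python3 -m crank '[[[0,0,-0.01,0],[0,0,-0.02,0],[0,0,-0.03,0],[0,0,-0.03,0],[0,0,-0.03,0]]]'
```

```text
position: [0.5855, -0.3165, 0.2298]
force: [0.8, 0.1, -4.4]
finger_gap: 0.0265
finger_force: 59.8
position: [0.5558, -0.1978, 0.2482]
force: [1.6, -0.2, -4.8]
position: [0.5256, -0.0829, 0.2476]
force: [0.7, 1.3, -5.1]
position: [0.4958, 0.0321, 0.2476]
force: [-0.4, 0.4, -5.0]
position: [0.4659, 0.1471, 0.2476]
force: [1.1, -1.3, -4.8]
position: [0.4507, 0.2202, 0.2471]
force: [0.4, 0.1, -5.0]
position: [0.4512, 0.217, 0.1504]
force: [-1.3, -0.8, -5.5]
t: 14.93
position: [0.4511, 0.2183, 0.1213]
tcp_rot: [[0.001, 1.0, -0.0], [1.0, -0.001, -0.0], [-0.0, -0.0, -1.0]]
force: [0.6, 0.5, -5.4]
finger_gap: 0.0259
finger_force: 59.8
```

```bash
python3 - <<'E'
from h import *
f=grab('side'); cv2.imwrite('pics/s2.png',cv2.resize(f['pixels'][100:260,160:360,::-1],None,fx=3,fy=3))
E
```

```text
(no output)
```

View pics/s2.png

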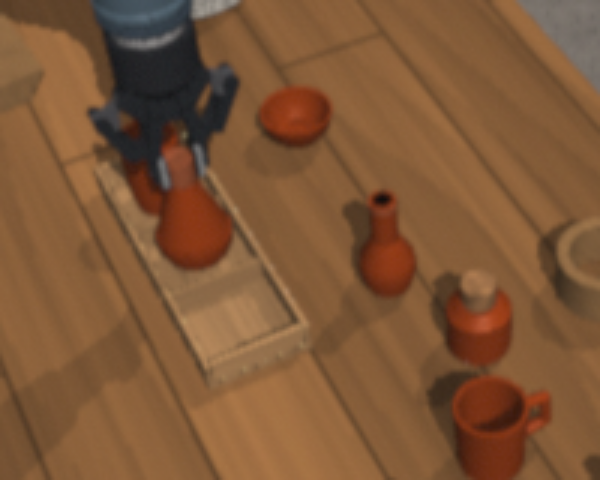

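The tagine hangs upright in the middle compartment (crop 195,225), clear of the dividers. I lower it in small steps.

```bash
python3 -m crank '[[[0,0.002,-0.005,0],[0,0.002,-0.01,0],[0,0.002,-0.014,0],[0,0.002,-0.017,0],[0,0.002,-0.019,0]]]' | sed -n '2p;4p'
python3 -m crank '[[[0,0,-0.001,0],[0,0,-0.001,0],[0,0,-0.002,0],[0,0,-0.002,0],[0,0,-0.002,0]]]' | sed -n '2p;4p'
```

```text
position: [0.4507, 0.2204, 0.1018]
force: [-0.5, -0.5, -4.9]
position: [0.4511, 0.2205, 0.1004]
force: [0.4, -1.0, -4.7]
```

```bash
python3 -m crank '[[[0,0,-0.0005,0],[0,0,-0.0005,0],[0,0,-0.001,0],[0,0,-0.001,0],[0,0,-0.001,0]]]' | sed -n '2p;4p'
python3 -m crank '[[[0,0,0,0],[0,0,0,0],[0,0,0,0],[0,0,0,0],[0,0,0,0]]]' | sed -n '2p;4p'
```

```text
position: [0.4514, 0.2206, 0.1002]
force: [-2.6, -1.2, 9.6]
position: [0.4514, 0.2206, 0.1002]
force: [-2.6, -1.8, 8.7]
```

```bash
python3 -m crank '[[[0,0,0,0],[0,0,0,0],[0,0,0,0],[0,0,0,0],[0,0,0,0]]]' 0.06 | sed -n '2p;4,6p'
python3 -m crank '[[[0,0,0.01,0],[0,0,0.03,0],[0,0,0.06,0],[0,0,0.1,0],[0,0,0.13,0]]]' | sed -n '2p;4p'
python3 -m crank '[[[0.015,-0.033,0.01,0],[0.03,-0.066,0.02,0],[0.045,-0.099,0.02,0],[0.06,-0.132,0.02,0],[0.075,-0.165,0.02,0]]]' | sed -n '2p;4p'
python3 -m crank '[[[0.015,-0.033,0,0],[0.03,-0.066,0,0],[0.045,-0.099,0,0],[0.06,-0.132,0,0],[0.075,-0.165,0,0]]]' 0.052 | sed -n '2p;4p'
python3 -m crank '[[[0.015,-0.033,0,0],[0.03,-0.066,0,0],[0.042,-0.099,0,0],[0.055,-0.125,0,0],[0.055,-0.127,0,0]]]' | sed -n '2p;4p'
python3 -m crank '[[[0,0,0,0],[0,0,0,0],[0,0,0,0],[0,0,0,0],[0,0,0,0]]]' | sed -n '2p;4p'
python3 w.py 0.656 -0.2364 w3.png
python3 - <<'E'
from h import *
W=cloud(grab('top')).reshape(-1,3)
w=W[(np.hypot(W[:,0]-.4506,W[:,1]-.22)<.045)&(W[:,2]>.04)&(W[:,2]<.2)]
m=np.percentile(w[:,2],99);t=w[w[:,2]>m-.012];print(m,((t.max(0)+t.min(0))/2),np.ptp(t,0))
E
```

```text
position: [0.4511, 0.2205, 0.0993]
force: [-0.1, -0.0, 0.8]
finger_gap: 0.0596
finger_force: 0.0
position: [0.4514, 0.2202, 0.2323]
force: [0.8, 0.4, 0.8]
position: [0.5265, 0.0539, 0.2504]
force: [0.6, 1.0, -0.4]
position: [0.6014, -0.1112, 0.2501]
force: [1.0, 1.4, -0.8]
position: [0.6558, -0.2437, 0.2499]
force: [-1.9, -0.4, 0.1]
position: [0.6561, -0.235, 0.2496]
force: [-0.2, -0.1, 0.1]
wrist 1204 zmax 0.082 topmid [ 0.6577 -0.2349  0.0763] med [ 0.6577 -0.2346  0.0806] span [0.021  0.0211 0.0123]
19.2 [ 0.6561 -0.2353  0.2495] [[-0.001, 1.0, 0.0], [1.0, 0.001, 0.0], [0.0, 0.0, -1.0]] 0.05211695651278944
0.12621850235943777 [0.45088263 0.22231026 0.12163075] [0.02520526 0.02748071 0.01337348]
```

```bash
python3 -m crank '[[[0.001,0,-0.03,0],[0.001,0,-0.06,0],[0.001,0,-0.09,0],[0.001,0,-0.125,0],[0.001,0,-0.155,0]]]' | sed -n '2p;4p'
python3 -m crank '[[[0,0,-0.01,0],[0,0,-0.02,0],[0,0,-0.03,0],[0,0,-0.035,0],[0,0,-0.035,0]]]' | sed -n '2p;4p'
python3 -m crank '[[[0,0,0,0],[0,0,0,0],[0,0,0,0],[0,0,0,0],[0,0,0,0]]]' 0.006 | sed -n '2p;4,6p'
python3 -m crank '[[[0,0,0,0],[0,0,0,0],[0,0,0,0],[0,0,0,0],[0,0,0,0]]]' | sed -n '2p;4,6p'
python3 -m crank '[[[0,0,0.003,0],[0,0,0.008,0],[0,0,0.014,0],[0,0,0.02,0],[0,0,0.028,0]]]' | sed -n '2p;4,6p'
```

```text
position: [0.6566, -0.2358, 0.0925]
force: [1.0, -0.8, 0.2]
position: [0.6572, -0.2366, 0.0594]
force: [0.1, -0.2, 0.7]
position: [0.658, -0.237, 0.0608]
force: [0.1, -0.0, 5.8]
finger_gap: 0.0201
finger_force: 58.9
position: [0.658, -0.237, 0.0608]
force: [-0.4, 0.2, 6.3]
finger_gap: 0.0199
finger_force: 58.9
position: [0.6567, -0.2364, 0.0876]
force: [0.6, 0.2, -2.1]
finger_gap: 0.0197
finger_force: 58.8
```

```bash
python3 -m crank '[[[0,0,0.02,0],[-0.01,-0.001,0.04,0],[-0.025,-0.004,0.04,0],[-0.05,-0.007,0.04,0],[-0.075,-0.011,0.04,0]]]' | sed -n '2p;4,6p'
python3 -m crank '[[[-0.03,-0.004,0,0],[-0.06,-0.009,0,0],[-0.09,-0.013,0,0],[-0.12,-0.018,0,0],[-0.135,-0.02,0,0]]]' | sed -n '2p;4p'
python3 -m crank '[[[0,0,0,0],[0,0,-0.01,0],[0,0,-0.025,0],[0,0,-0.035,0],[0,0,-0.045,0]]]' | sed -n '2p;4p'
python3 -m crank '[[[0,0,-0.005,0],[0,0,-0.01,0],[0,0,-0.013,0],[0,0,-0.013,0],[0,0,-0.013,0]]]'
python3 - <<'E'
from h import *
f=grab('side'); cv2.imwrite('pics/s3.png',cv2.resize(f['pixels'][200:360,230:430,::-1],None,fx=3,fy=3))
E
```

```text
position: [0.582, -0.2473, 0.1283]
force: [-0.1, 0.7, -1.5]
finger_gap: 0.0199
finger_force: 59.0
position: [0.4429, -0.2685, 0.1279]
force: [-0.3, -1.2, -1.4]
position: [0.4479, -0.267, 0.0812]
force: [-0.2, -0.4, -1.6]
t: 23.0
position: [0.4472, -0.2677, 0.0694]
tcp_rot: [[0.001, 1.0, 0.0], [1.0, -0.001, -0.0], [-0.0, 0.0, -1.0]]
force: [0.5, -0.3, -1.3]
finger_gap: 0.0195
finger_force: 59.1
```

View pics/s3.png

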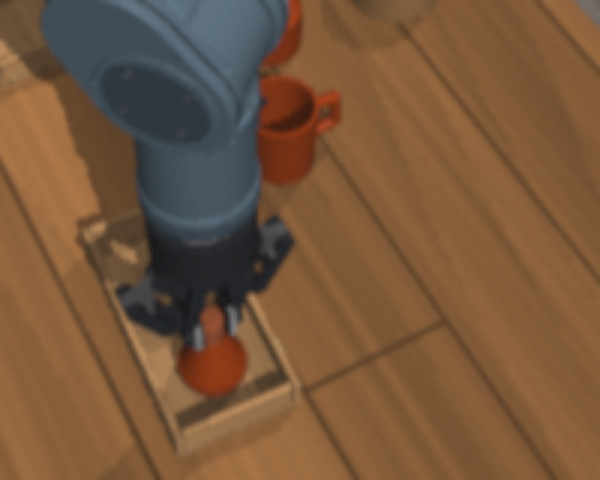

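The small tagine (crop 212,360) is upright inside the near compartment of crate2, clear of the walls. I lower the last millimetres.

```bash
python3 -m crank '[[[0,0,-0.001,0],[0,0,-0.0015,0],[0,0,-0.002,0],[0,0,-0.002,0],[0,0,-0.002,0]]]' | sed -n '2p;4p'
python3 -m crank '[[[0,0,-0.0005,0],[0,0,-0.0005,0],[0,0,-0.001,0],[0,0,-0.001,0],[0,0,-0.001,0]]]' | sed -n '2p;4p'
```

```text
position: [0.447, -0.2675, 0.0673]
force: [-0.1, 1.0, -1.6]
position: [0.447, -0.2676, 0.0667]
force: [-1.7, 0.0, 4.9]
```

```bash
python3 -m crank '[[[0,0,0,0],[0,0,0,0],[0,0,0,0],[0,0,0,0],[0,0,0,0]]]' 0.055 | sed -n '2p;4,6p'
python3 -m crank '[[[0,0,0.01,0],[0,0,0.03,0],[0,0,0.06,0],[0,0,0.1,0],[0,0,0.14,0]]]' | sed -n '2p;4p'
python3 -m crank '[[[0.01,0.025,0.02,0],[0.02,0.05,0.04,0],[0.032,0.08,0.045,0],[0.045,0.11,0.045,0],[0.058,0.142,0.045,0]]]' | sed -n '2p;4p'
python3 -m crank '[[[0.013,0.032,0,0],[0.026,0.064,0,0],[0.039,0.096,0,0],[0.052,0.128,0,0],[0.065,0.16,0,0]]]' | sed -n '2p;4p'
python3 -m crank '[[[0.013,0.032,0,0],[0.026,0.064,0,0],[0.0315,0.079,0,0],[0.0315,0.079,0,0],[0.0315,0.079,0,0]]]' | sed -n '2p;4p'
python3 w.py 0.6015 0.1135 w4.png
python3 - <<'E'
from h import *
W=cloud(grab('top')).reshape(-1,3)
w=W[(np.hypot(W[:,0]-.447,W[:,1]+.267)<.045)&(W[:,2]>.04)&(W[:,2]<.2)]
m=np.percentile(w[:,2],99);t=w[w[:,2]>m-.012];print(m,((t.max(0)+t.min(0))/2),np.ptp(t,0))
E
```

```text
position: [0.447, -0.2675, 0.0662]
force: [0.0, -1.1, 0.5]
finger_gap: 0.0554
finger_force: 0.0
position: [0.446, -0.2674, 0.208]
force: [1.4, -0.8, -0.0]
position: [0.5056, -0.1247, 0.2529]
force: [0.6, -0.3, 0.3]
position: [0.5702, 0.036, 0.2521]
force: [0.4, -0.8, 0.4]
position: [0.6013, 0.1137, 0.2515]
force: [-0.6, -0.4, 0.0]
wrist 1476 zmax 0.1125 topmid [0.6022 0.1156 0.1067] med [0.6017 0.1167 0.1108] span [0.0264 0.0272 0.0121]
26.0167 [0.6012 0.1121 0.2516] [[0.002, 1.0, -0.0], [1.0, -0.002, -0.001], [-0.001, -0.0, -1.0]] 0.05516647006391649
0.08875997652516232 [ 0.44573178 -0.26531455  0.08301394] [0.02013971 0.02125659 0.01246907]
```

```bash
python3 -m crank '[[[0.001,0.002,-0.025,0],[0.001,0.002,-0.05,0],[0.001,0.002,-0.08,0],[0.001,0.002,-0.11,0],[0.001,0.002,-0.135,0]]]' | sed -n '2p;4p'
python3 -m crank '[[[0,0,-0.015,0],[0,0,-0.03,0],[0,0,-0.041,0],[0,0,-0.041,0],[0,0,-0.041,0]]]' | sed -n '2p;4p'
python3 -m crank '[[[0,0,0,0],[0,0,0,0],[0,0,0,0],[0,0,0,0],[0,0,0,0]]]' 0.01 | sed -n '2p;4,6p'
python3 -m crank '[[[0,0,0,0],[0,0,0,0],[0,0,0,0],[0,0,0,0],[0,0,0,0]]]' | sed -n '2p;4,6p'
python3 -m crank '[[[0,0,0.003,0],[0,0,0.008,0],[0,0,0.014,0],[0,0,0.02,0],[0,0,0.028,0]]]' | sed -n '2p;4,6p'
```

```text
position: [0.6017, 0.1132, 0.115]
force: [-0.6, 0.7, -0.6]
position: [0.6024, 0.1143, 0.0755]
force: [-1.0, 1.0, 0.8]
position: [0.603, 0.1155, 0.0766]
force: [-2.2, 0.1, 5.9]
finger_gap: 0.0239
finger_force: 58.5
position: [0.603, 0.1155, 0.0766]
force: [-1.9, -0.5, 7.6]
finger_gap: 0.024
finger_force: 58.5
position: [0.6022, 0.1155, 0.1037]
force: [0.2, -0.3, -2.8]
finger_gap: 0.0242
finger_force: 58.9
```

```bash
python3 -m crank '[[[0,0,0.02,0],[-0.005,-0.005,0.045,0],[-0.012,-0.018,0.07,0],[-0.022,-0.037,0.08,0],[-0.033,-0.06,0.08,0]]]' | sed -n '2p;4,6p'
python3 -m crank '[[[-0.012,-0.023,0,0],[-0.024,-0.046,0,0],[-0.036,-0.069,0,0],[-0.048,-0.092,0,0],[-0.06,-0.115,0,0]]]' | sed -n '2p;4p'
python3 -m crank '[[[-0.012,-0.023,0,0],[-0.024,-0.046,0,0],[-0.036,-0.069,0,0],[-0.048,-0.09,0,0],[-0.058,-0.111,0,0]]]' | sed -n '2p;4p'
python3 -m crank '[[[0,0,0,0],[0,0,-0.02,0],[0,0,-0.04,0],[0,0,-0.06,0],[0,0,-0.075,0]]]' | sed -n '2p;4p'
python3 -m crank '[[[0,0,-0.008,0],[0,0,-0.016,0],[0,0,-0.023,0],[0,0,-0.023,0],[0,0,-0.023,0]]]'
python3 - <<'E'
from h import *
f=grab('side'); cv2.imwrite('pics/s4.png',cv2.resize(f['pixels'][200:360,230:430,::-1],None,fx=3,fy=3))
E
```

```text
position: [0.5715, 0.0563, 0.1869]
force: [0.3, -0.8, -3.5]
finger_gap: 0.0239
finger_force: 59.3
position: [0.5089, -0.0606, 0.184]
force: [0.0, -0.8, -2.3]
position: [0.4506, -0.1717, 0.184]
force: [-0.2, -0.8, -3.1]
position: [0.4515, -0.1701, 0.1076]
force: [-0.5, 1.0, -2.3]
t: 30.23
position: [0.4517, -0.1706, 0.0856]
tcp_rot: [[0.001, 1.0, 0.0], [1.0, -0.001, -0.0], [-0.0, 0.0, -1.0]]
force: [0.1, 0.8, -2.1]
finger_gap: 0.024
finger_force: 59.3
```

View pics/s4.png

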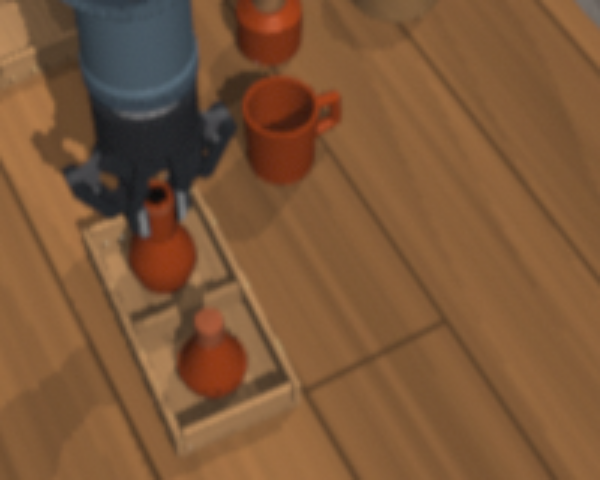

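The vase (crop 162,255) is upright in the far compartment of crate2, and the small tagine (212,355) stands in the other. I lower it.

```bash
python3 -m crank '[[[0,0,-0.001,0],[0,0,-0.0015,0],[0,0,-0.002,0],[0,0,-0.0025,0],[0,0,-0.0025,0]]]' | sed -n '2p;4p'
python3 -m crank '[[[0,0,-0.0005,0],[0,0,-0.0005,0],[0,0,-0.001,0],[0,0,-0.001,0],[0,0,-0.001,0]]]' | sed -n '2p;4p'
```

```text
position: [0.4515, -0.1705, 0.0828]
force: [0.4, -0.0, -2.9]
position: [0.4516, -0.1707, 0.0825]
force: [-2.8, 0.3, 10.6]
```

```bash
python3 -m crank '[[[0,0,0,0],[0,0,0,0],[0,0,0,0],[0,0,0,0],[0,0,0,0]]]' 0.06 | sed -n '2p;4,6p'
python3 -m crank '[[[0,0,0.01,0],[0,0,0.03,0],[0,0,0.06,0],[0,0,0.1,0],[0,0,0.14,0]]]' | sed -n '2p;4p'
python3 -m crank '[[[0.02,0.018,0.02,0],[0.042,0.039,0.028,0],[0.066,0.061,0.028,0],[0.09,0.084,0.028,0],[0.115,0.107,0.028,0]]]' | sed -n '2p;4p'
python3 -m crank '[[[0.025,0.023,0,0],[0.05,0.046,0,0],[0.0745,0.0685,0,0],[0.0745,0.0685,0,0],[0.0745,0.0685,0,0]]]' | sed -n '2p;4p'
python3 w.py 0.641 0.005 w5.png
python3 - <<'E'
from h import *
W=cloud(grab('top')).reshape(-1,3)
w=W[(np.hypot(W[:,0]-.4515,W[:,1]+.1705)<.045)&(W[:,2]>.04)&(W[:,2]<.2)]
m=np.percentile(w[:,2],99);t=w[w[:,2]>m-.012];print(m,((t.max(0)+t.min(0))/2),np.ptp(t,0))
E
```

```text
position: [0.4515, -0.1705, 0.0817]
force: [-0.2, 0.7, 0.4]
finger_gap: 0.0602
finger_force: 0.0
position: [0.4504, -0.1707, 0.2235]
force: [1.2, 0.1, -0.1]
position: [0.5673, -0.0624, 0.251]
force: [0.4, 0.2, 0.1]
position: [0.6415, 0.0068, 0.2497]
force: [-0.1, 0.1, 0.1]
wrist 1853 zmax 0.0859 topmid [0.6413 0.007  0.0806] med [0.6418 0.008  0.0846] span [0.0308 0.0313 0.0123]
32.8333 [0.6407 0.0048 0.2499] [[0.0, 1.0, -0.001], [1.0, -0.0, -0.001], [-0.001, -0.001, -1.0]] 0.06000588623342729
0.119065130905982 [ 0.44963871 -0.17009946  0.11547264] [0.0265362  0.02695789 0.01045211]
```

```bash
python3 -m crank '[[[0,0.001,-0.03,0],[0,0.001,-0.06,0],[0,0.001,-0.09,0],[0,0.001,-0.12,0],[0,0.001,-0.15,0]]]' | sed -n '2p;4p'
python3 -m crank '[[[0,0,-0.012,0],[0,0,-0.024,0],[0,0,-0.037,0],[0,0,-0.037,0],[0,0,-0.037,0]]]' | sed -n '2p;4p'
python3 -m crank '[[[0,0,0,0],[0,0,0,0],[0,0,0,0],[0,0,0,0],[0,0,0,0]]]' 0.015 | sed -n '2p;4,6p'
python3 -m crank '[[[0,0,0,0],[0,0,0,0],[0,0,0,0],[0,0,0,0],[0,0,0,0]]]' | sed -n '2p;4,6p'
python3 -m crank '[[[0,0,0.003,0],[0,0,0.008,0],[0,0,0.014,0],[0,0,0.02,0],[0,0,0.028,0]]]' | sed -n '2p;4,6p'
```

```text
position: [0.6402, 0.0041, 0.0994]
force: [0.7, 0.1, -0.4]
position: [0.6413, 0.0057, 0.0634]
force: [0.3, -0.2, 0.9]
position: [0.6422, 0.0059, 0.0644]
force: [-0.5, 0.4, 5.7]
finger_gap: 0.0298
finger_force: 59.5
position: [0.6421, 0.0059, 0.0644]
force: [-1.3, 0.6, 6.4]
finger_gap: 0.0301
finger_force: 59.5
position: [0.6406, 0.006, 0.0912]
force: [-0.4, 0.1, -2.9]
finger_gap: 0.0302
finger_force: 59.5
```

```bash
python3 -m crank '[[[0,0,0.02,0],[-0.005,0.003,0.04,0],[-0.018,0.011,0.05,0],[-0.035,0.022,0.05,0],[-0.055,0.035,0.05,0]]]' | sed -n '2p;4,6p'
python3 -m crank '[[[-0.025,0.016,0,0],[-0.05,0.031,0,0],[-0.08,0.05,0,0],[-0.11,0.069,0,0],[-0.1335,0.084,0,0]]]' | sed -n '2p;4p'
python3 -m crank '[[[0,0,0,0],[0,0,-0.01,0],[0,0,-0.025,0],[0,0,-0.04,0],[0,0,-0.05,0]]]' | sed -n '2p;4p'
python3 -m crank '[[[0,0,-0.006,0],[0,0,-0.012,0],[0,0,-0.018,0],[0,0,-0.018,0],[0,0,-0.018,0]]]'
python3 - <<'E'
from h import *
f=grab('side'); cv2.imwrite('pics/s5.png',cv2.resize(f['pixels'][100:260,160:360,::-1],None,fx=3,fy=3))
E
```

```text
position: [0.5868, 0.0405, 0.1425]
force: [0.1, 0.7, -3.6]
finger_gap: 0.0301
finger_force: 59.9
position: [0.45, 0.1262, 0.1412]
force: [-0.2, 0.8, -3.3]
position: [0.4533, 0.1241, 0.0897]
force: [-0.3, -0.4, -2.6]
t: 36.63
position: [0.4526, 0.1248, 0.0728]
tcp_rot: [[0.001, 1.0, -0.0], [1.0, -0.001, -0.0], [-0.0, -0.0, -1.0]]
force: [-0.2, -0.2, -2.8]
finger_gap: 0.03
finger_force: 60.0
```

View pics/s5.png

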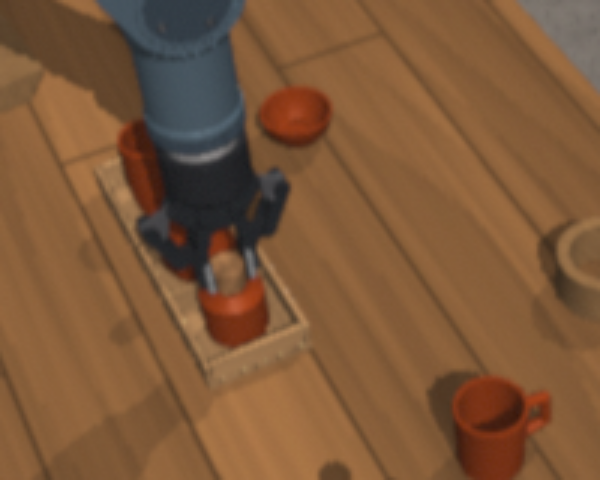

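The jar (crop 235,310) is upright inside the near end compartment. I lower it.

```bash
python3 -m crank '[[[0,0,-0.001,0],[0,0,-0.0015,0],[0,0,-0.002,0],[0,0,-0.0025,0],[0,0,-0.0025,0]]]' | sed -n '2p;4p'
python3 -m crank '[[[0,0,-0.0005,0],[0,0,-0.0005,0],[0,0,-0.001,0],[0,0,-0.001,0],[0,0,-0.001,0]]]' | sed -n '2p;4p'
```

```text
position: [0.4525, 0.125, 0.0704]
force: [-0.3, 0.7, -2.1]
position: [0.4526, 0.1251, 0.0703]
force: [-4.7, -0.5, 13.3]
```

```bash
python3 -m crank '[[[0,0,0,0],[0,0,0,0],[0,0,0,0],[0,0,0,0],[0,0,0,0]]]' 0.06 | sed -n '2p;4,6p'
python3 -m crank '[[[0,0,0.01,0],[0,0,0.03,0],[0,0,0.06,0],[0,0,0.1,0],[0,0,0.14,0]]]' | sed -n '2p;4p'
python3 -m crank '[[[0.005,-0.02,0.03,0],[0.01,-0.05,0.05,0],[0.015,-0.08,0.05,0],[0.02,-0.1,0.05,0],[0.02,-0.11,0.05,0]]]' | sed -n '2p;4p'
python3 -m crank '[[[0,0,0,0],[0,0,0,0],[0,0,0,0],[0,0,0,0],[0,0,0,0]]]' | sed -n '2p;4p'
python3 - <<'E'
from h import *
f=grab('top','t6.png'); W=cloud(f).reshape(-1,3)
for n,x,y,h in(('cup',.449,.317,.085),('tb',.451,.22,.118),('jar',.4525,.125,.084),('ts',.447,-.267,.08),('vase',.4515,-.17,.11)):
    w=W[(np.hypot(W[:,0]-x,W[:,1]-y)<.045)&(W[:,2]>.04)&(W[:,2]<.16)]
    m=np.percentile(w[:,2],99);t=w[w[:,2]>m-.012];print(n,(m-h).round(4),((t.max(0)+t.min(0))/2).round(4),np.ptp(t,0).round(4))
f=grab('side','s6.png')
E
```

```text
position: [0.4525, 0.1249, 0.0692]
force: [-0.0, 0.1, -0.7]
finger_gap: 0.0603
finger_force: 0.0
position: [0.4517, 0.1242, 0.2109]
force: [1.0, 1.3, 0.2]
position: [0.4731, 0.0119, 0.2605]
force: [0.6, 0.6, -0.5]
position: [0.4723, 0.0162, 0.2591]
force: [0.3, 0.4, 0.6]
cup 0.0082 [0.4468 0.3183 0.0877] [0.0562 0.0578 0.0129]
tb 0.0084 [0.4513 0.222  0.1211] [0.0261 0.0269 0.0131]
jar 0.0083 [0.455  0.1245 0.0867] [0.022  0.0288 0.0123]
ts 0.009 [ 0.446  -0.2656  0.0834] [0.0202 0.021  0.012 ]
vase 0.0095 [ 0.4495 -0.1701  0.1157] [0.0266 0.0261 0.01  ]
```

View pics/t6.png

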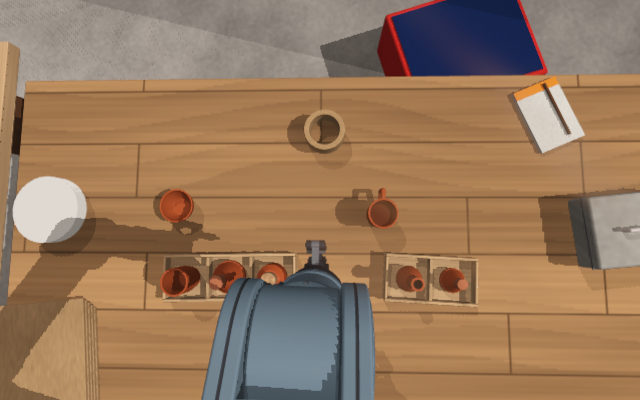

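View pics/s6.png

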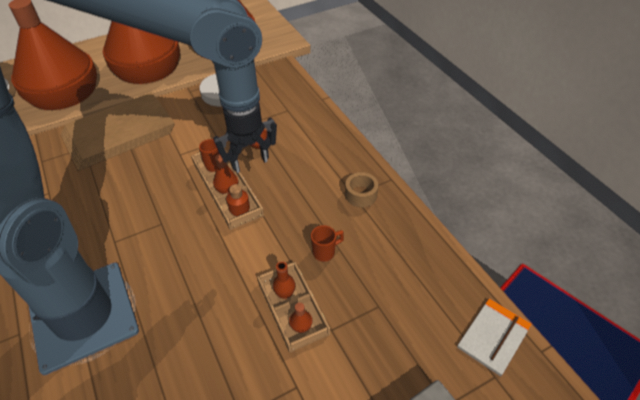

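All five pieces stand upright in the right compartments. In the top view the cup is at (180,281), the big tagine at (229,275), the jar at (271,275), the vase at (411,279) and the small tagine at (453,280). The bowl, mug and tape have not moved, and the gripper is clear.

```bash
python3 -c "
from cell import manip
print(manip.finish_job())"
```

```text
the job is handed in; nothing more can be done
None
```

I've handed the job in: all five pieces stand upright on the floors of their compartments, the mug, bowl and tape roll were left alone, and it took about 39 s of the 138 s; no verdict came back.

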